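# Refit the strainer and locking collar of a laundry lint trap

## Robot

A 6-joint arm with a two-finger parallel gripper is mounted at the origin on the work surface. World frame = base frame: x ahead of the robot, y to its left, z up, the work surface at z = 0. Lengths are in m, angles in rad, forces in N, time in s.
With the tool pointing down it reaches from about 0.25 to 0.775 m from the base axis. Payload 4 kg.
Tool frame: the origin (TCP) lies between the finger pads; the fingertips stand 11 mm ahead of it and the grasp point (between the pads) lies 8 mm behind it; z points along the fingers, y is the line along which they close (so a half turn about z gives the same grasp; the last joint's range is limited). The gripper opens to 85 mm and grips with 20 to 120 N. Pads are 22 mm wide; open, the fingers measure 114 mm over their backs; the gripper's body (76 mm by 85 mm) begins 54 mm behind the grasp point. The pads swing forward as they close: fully open they stand 13 mm farther back than shut.
Start: joints at [1.216, 0.087, 1.371, -0, 1.684, -0.103], TCP at [0.137, 0.533, 0.242] pointing down, gripper open.
Joint ranges: [-3.1, 3.1], [-0.76, 2.03], [0.27, 2.55], [-1.08, 4.22], [0.17, 2.65], [-2.57, 2.57]. Speed limits (rad/s): [2.79, 2.79, 3.14, 3.14, 3.14, 3.14].

## Interface

Orientations are given as a rotation vector (axis times angle).
In Python, from cell import sensors, eyes, r gives the robot as it stands.
- The arm moves only by the shell command python3 -m crank 'ROWS' [FORCE]. ROWS is JSON, one flat list of numbers, 5 for each row, row after row: the closure, from 0 (fully open) to 1 (shut), then the shift along the tool's x, y, z in units of 25 mm (1.0 is 25 mm), then the turn about the tool's z in units of 5 degrees (1.0 is 5 degrees). A call has 1 to 8 rows; each row shifts and turns the commanded pose from where the row before left it, along the tool's axes as they then stand; what a row does not reach is not made up. A row lasts 1/12 s, in which the tool goes at most 41.7 mm and 7.16 degrees, less where a joint would pass 70% of its speed; a pose out of reach is approached as far as the arm can. A call is refused whole if a number of a shift passes 1 or a number of a turn 1, either way. A call with a gripper value outside its range is refused whole. The fingers move at their own pace and stop on an object; FORCE is the grip in N (left out, the last holds). Time passes only in rows, so rows that do not move let the fingers close. It gives the time, the measured TCP pose, the force, the opening and the grip force at its end, in the units of the state.
- sensors.sense(): the state, without advancing time (a new reading comes with each control period).
- eyes.get_image(name): name is "side" or "top"; returns (picture, depth): 420x560x3 uint8, blue, green, red; 420x560 float32, m along the optical axis (not along the pixel's ray), 0 where there is no reading.
- eyes.get_calibration(name): a dict with "fx", "fy", "cx", "cy" (pixels), "world_from_camera" (4x4, takes a point from camera to world coordinates). Camera axes: x right, y up, looking along -z (the intrinsics and any distortion apply to the point x, -y, -z); pixel columns grow to the right and rows downward; lengths in m; the calibration is good to about 2 mm. A picture is of the moment at which its call begins. get_calibration takes no time and is no camera call.
- r.sign_off(): hands the job in; it is judged then, once.
The state is a dict: "time": time; "q": joint angles; "qd": joint speeds; "effort": joint torques, N m; "eef_pos": TCP position; "tcp_rot": TCP orientation; "contact_force": force on the tool from outside, world axes, zero at the start; "wrist_torque": the same for the moment, N m; "width": opening from 0.0 (shut) to 1.0 (fully open); "grasp_force": force on a finger pad.
Only numpy, scipy, OpenCV 4.12 (cv2) and the standard library are available. Lean on these libraries where they do the work, as an engineer would, in place of code of your own. Each camera call takes 0.05 s, during which the arm holds its last target. There are 200 camera calls.

## Task

Put the washer's lint trap back together: take the strainer disk with the knob out of the drying rack, lay it flat on the rubber mat with its knob up and let go, then take it by the knob and seat it fully home in the trap's mouth, knob up, and let go. Only then set the locking collar over it, ears over the trap's two entry ribs, and turn it clockwise (seen from above) until it stops, so that it is screwed down flush on the rim; let go and leave everything else standing where it is, the plain disk in its rack included.

Things in the scene. Friction and masses are not known exactly. Their poses are not given: they have to be found in the camera images.
- strainer_center (a point): Centre of the loose steel strainer disk: 58 mm wide, 8 mm thick (lower 3 mm only 54 mm wide), perforated, 42 to 84 g, knob on one face. Site on the axis, half-way through the thickness; z axis points to the knob's side. It starts on edge in one slot of the rack, knob pointing away from the robot, and can be pinched by its upper edge (29 mm above the point).
- strainer_knob (a point): Middle of the strainer's round knob, 14 mm along z from strainer_center; knob 14 mm thick, 20 mm tall (4 to 24 mm from strainer_center).
- rack: White drying rack, fixed; origin under its middle, x axis away from the robot. Base 120 (x) by 72 (y) by 6 mm; two slots along y at x = -32 and +32 mm, 9.5 mm wide, walls up to 24 mm above the counter. Disks stand on the base, axis 35 mm above the counter: the strainer in one slot, the plain disk in the other (which is which varies).
- trap_mouth (a point): Centre of the rim of the grey upright lint trap (fixed), 90 mm above the counter, z up. Mouth 62 mm wide; a ledge 9 mm below the rim carries the strainer (strainer_center then 5 mm below the rim, knob standing out). Neck 70 mm wide outside, 79 mm over its two-start quick thread. The collar's lugs enter at this point's +y and -y, with about 12 degrees of play either way.
- trap: The trap itself; origin under its middle on the counter, same axes as trap_mouth. Body 92 mm wide below the neck, foot 130 (x) by 110 (y) mm, hose stubs at +x and -x; two upright ribs on the body at +y and -y mark where the collar's ears go on.
- collar_center (a point): Centre of the loose white locking collar, half-way up its 47 mm: a ring 93 mm across, 84 to 168 g, starting upright on the counter. Skirt 18 mm deep, open below; above it a 5 mm lip (top 0.5 mm below this point) with a 48 mm hole; on the lip two upright flat ears at +y and -y. Two lugs inside the skirt's foot lie right under the ears.
- collar_ear (a point): Middle of the collar's +y ear, 28.5 mm along y and 11.5 mm along z from collar_center. Each ear is 9 mm thick (y), 26 mm long (x), 24 mm tall. Outer faces of the pair are 66 mm apart: grip across both from above, or pinch one.
- collar: The collar; origin under its middle. With its y axis along the trap's (either way round) it drops on until its lugs rest on the thread's entry shelf (origin 14 mm below the rim). Turned clockwise from above it sinks 4 mm over the first 50 degrees and meets the stop at about 60, lip on the rim (origin 18 mm below it). Follow it down, pressing lightly; the wrong way is blocked.
- blank_center (a point): Centre of a plain blanking disk of the same size without knob or holes, in the rack's other slot. Leave it.
- mat_center (a point): Middle of the top of the black rubber mat, 150 by 150 mm, 2 mm thick, fixed.
- jar: Small glass jar, 52 mm wide, 75 mm tall; origin under its middle. Leave it.
- coin_cup: White ceramic cup, 64 mm wide, 60 mm tall; origin under its middle. Leave it.
- brush: Cleaning brush 150 mm long lying on the counter along its x axis. Leave it.
- can: Metal can, 56 mm wide, 90 mm tall; origin under its middle. Leave it.
- tin: Small round metal tin, 40 mm wide, 45 mm tall; origin under its middle. Leave it.
- plain_cap: Plain round white cap without ears, 72 mm wide, 18 mm tall; origin under its middle. Leave it.
There are look-alikes about, which are no part of the job. What is shaped like the part that bears strainer_center but blue or purple is not meant.

How it is judged:
By the outcome, as a careful person would: the job done as asked, in the order asked, and still so for the second after the job is handed in, with the robot touching nothing.
It also fails if it takes over 72 s, if anything falls off the work surface, if the arm or the gripper's body presses on something with over 40 N, if the wrist force passes 120 N, or if a joint passes its speed limit or range.

## Working session

There is one attempt and no reset: what is moved stays moved. The work goes in short steps, Python scripts to look and compute and a shell command to move; the robot and the scene stay as the last step left them, time stands still between calls to the robot, and variables do not carry over. Pictures are saved under pics/ and viewed, at most 10 in all, crops included, and the job is handed in when it is done.

```bash
ls; mkdir -p pics; python3 - <<'E'
from cell import sensors, eyes, r
import cv2,numpy as np
s=sensors.sense();print({k:np.round(v,3).tolist() for k,v in s.items()})
for n in("top","side"):
    i,d=eyes.get_image(n);cv2.imwrite(f"pics/{n}0.png",i);np.save(f"pics/{n}0.npy",d)
    c=eyes.get_calibration(n);print(n,{k:np.round(v,3).tolist() for k,v in c.items()})
E
```

```text
pics
{'time': 0.0, 'q': [1.216, 0.088, 1.372, 0.0, 1.684, -0.103], 'qd': [0.0, -0.001, 0.0, -0.0, 0.001, 0.0], 'effort': [0.0, -35.187, -31.327, -0.0, 0.011, 0.0], 'eef_pos': [0.137, 0.532, 0.241], 'tcp_rot': [-0.394, -3.116, 0.003], 'contact_force': [-0.174, -0.442, 0.033], 'wrist_torque': [0.042, -0.02, 0.014], 'grasp_force': 0.0, 'width': 1.002}
top {'fx': 527.442, 'fy': 527.442, 'cx': 276.875, 'cy': 220.431, 'world_from_camera': [[0.026, 0.991, -0.128, 0.353], [-1.0, 0.028, 0.01, 0.002], [0.014, 0.128, 0.992, 1.491], [0.0, 0.0, 0.0, 1.0]]}
side {'fx': 429.615, 'fy': 429.615, 'cx': 277.823, 'cy': 210.375, 'world_from_camera': [[-0.998, 0.052, -0.043, 0.497], [-0.065, -0.558, 0.827, 0.82], [0.019, 0.828, 0.56, 0.66], [0.0, 0.0, 0.0, 1.0]]}
```

View pics/top0.png

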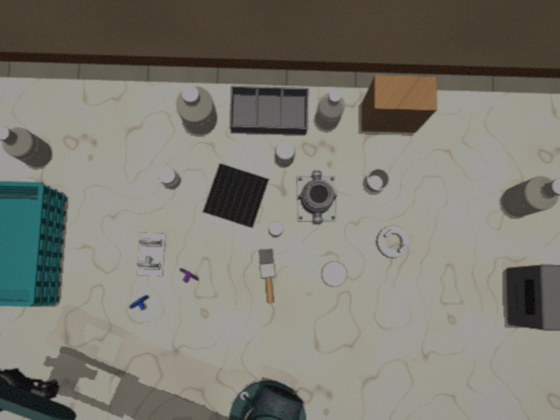

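View pics/side0.png

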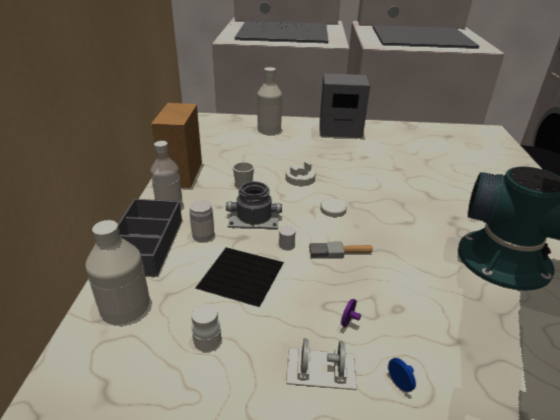

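The top view shows the rack at (150,255) with two disks on edge, the mat (236,195), trap (317,195), collar with ears (391,242) and plain cap (334,273). It also shows blue (140,303) and purple (189,275) look-alikes.
Could be taken for the strainer: near-slot disk (150,264), far-slot disk (150,242), blue (140,303), purple (189,275). The near-slot disk seems to have the knob. I'll check that in a crop.

```bash
cat > h.py <<'E'
import cv2,numpy as np
from cell import sensors,eyes,r
def ray(n,u,v):
    c=eyes.get_calibration(n);T=np.array(c["world_from_camera"])
    d=T[:3,:3]@np.array([(u-c["cx"])/c["fx"],-(v-c["cy"])/c["fy"],-1]);return T[:3,3],d
def onz(n,u,v,z):
    o,d=ray(n,u,v);return o+d*(z-o[2])/d[2]
def pix(n,p):
    c=eyes.get_calibration(n);T=np.linalg.inv(np.array(c["world_from_camera"]));q=T[:3,:3]@p+T[:3,3]
    return c["cx"]-c["fx"]*q[0]/q[2], c["cy"]+c["fy"]*q[1]/q[2]
def cloud(n,d):
    c=eyes.get_calibration(n);T=np.array(c["world_from_camera"]);v,u=np.mgrid[:420,:560]
    P=np.stack([(u-c["cx"])/c["fx"]*d,-(v-c["cy"])/c["fy"]*d,-d],-1);return P@T[:3,:3].T+T[:3,3]
def st():
    s=sensors.sense();print({k:np.round(s[k],4).tolist() for k in("time","eef_pos","tcp_rot","contact_force","width","grasp_force")})
E
python3 - <<'E'
from h import *
t=cv2.imread("pics/top0.png");s=cv2.imread("pics/side0.png")
def cr(i,u,v,w): return cv2.resize(i[v-w:v+w,u-w:u+w],(390,290) if 0 else (290,290),interpolation=cv2.INTER_CUBIC)
a=np.hstack([cr(t,150,255,36),cr(t,317,195,36)]);b=np.hstack([cr(s,322,360,45),cr(t,391,242,36)])
cv2.imwrite("pics/crops.png",np.vstack([a,b]))
d=np.load("pics/top0.npy");P=cloud("top",d)
for nm,(u,v,z) in dict(rack=(150,255,.006),mat=(236,195,.002),trap=(317,195,.09),collar=(391,242,.03)).items(): print(nm,onz("top",u,v,z).round(3),P[v,u].round(3))
# mat: rect
m=(t.max(2)<45).astype(np.uint8);m[:, :190]=0;m[:,280:]=0;m[:155]=0;m[235:]=0
c=max(cv2.findContours(m,0,1)[0],key=cv2.contourArea);R=cv2.minAreaRect(c);print("mat",R,onz("top",*R[0],.002))
# rack white
hs=cv2.cvtColor(t,cv2.COLOR_BGR2HSV);print(hs[225:290:4,130:175:4,1].tolist() and t[240:275:5,138:166:6].tolist())
E
```

```text
rack [0.437 0.339 0.006] [0.437 0.338 0.014]
mat [0.615 0.105 0.002] [0.616 0.105 0.001]
trap [ 0.606 -0.12   0.09 ] [ 0.609 -0.121  0.073]
collar [ 0.49  -0.333  0.03 ] [ 0.493 -0.34  -0.   ]
mat ((235.45001220703125, 195.15000915527344), (49.647762298583984, 49.9639892578125), 18.434947967529297) [0.61483843 0.10643219 0.002     ]
[[[135, 145, 145], [122, 128, 127], [141, 147, 148], [146, 146, 147], [139, 136, 138]], [[143, 150, 153], [125, 129, 132], [134, 136, 137], [134, 136, 136], [139, 137, 138]], [[145, 154, 155], [158, 156, 158], [160, 158, 159], [156, 156, 156], [158, 155, 156]], [[155, 157, 157], [160, 157, 158], [149, 149, 151], [158, 158, 158], [154, 153, 154]], [[145, 149, 150], [149, 149, 150], [80, 86, 88], [158, 157, 158], [151, 151, 153]], [[105, 110, 110], [122, 130, 130], [102, 110, 108], [67, 67, 67], [143, 148, 149]], [[156, 155, 156], [155, 153, 155], [149, 148, 151], [150, 149, 151], [132, 136, 137]]]
```

View pics/crops.png

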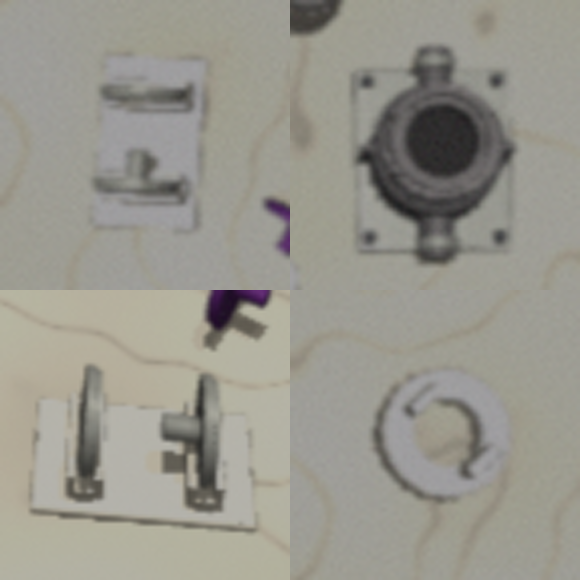

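The top-left crop shows the near-slot disk (top px 150,264) with its knob at (151,257) pointing away from the robot, and the far one plain. The bottom-left crop (side view) confirms this, so the near disk is the strainer. The trap's ribs lie left and right in the picture (world ±y), and the collar's ears lie on a diagonal.

```bash
python3 - <<'E'
from h import *
t=cv2.imread("pics/top0.png");s=cv2.imread("pics/side0.png")
T=cloud("top",np.load("pics/top0.npy"));S=cloud("side",np.load("pics/side0.npy"))
def sel(P,c,rad,z0,z1): 
    m=(np.hypot(P[...,0]-c[0],P[...,1]-c[1])<rad)&(P[...,2]>z0)&(P[...,2]<z1);return P[m]
for n,P in(("top",T),("side",S)):
    for nm,c,rad,z0,z1 in(("strainer",(.405,.335),.04,.045,.07),("blank",(.468,.338),.033,.045,.07),("trap",(.607,-.12),.045,.082,.1),("collar",(.487,-.335),.06,.015,.06),("ears",(.487,-.335),.06,.030,.06)):
        Q=sel(P,c,rad,z0,z1)
        if len(Q)<4: print(n,nm,len(Q));continue
        r_=cv2.minAreaRect(Q[:,:2].astype(np.float32)*1000)
        print(n,nm,len(Q),Q.mean(0).round(4),"lo",Q.min(0).round(3),"hi",Q.max(0).round(3),np.round(r_[0],1),np.round(r_[1],1),round(r_[2],1))
        if nm=="ears": print(Q[::max(1,len(Q)//30)].round(3).tolist())
# white masks: rack & collar outlines in top
hs=cv2.cvtColor(t,cv2.COLOR_BGR2HSV)
m=((hs[...,1]<22)&(hs[...,2]>135)).astype(np.uint8)
for nm,(u,v),z in(("rack",(150,255),.006),("collar",(391,242),.023)):
    k=np.zeros_like(m);k[v-28:v+28,u-22:u+22]=m[v-28:v+28,u-22:u+22]
    c=max(cv2.findContours(cv2.morphologyEx(k,3,np.ones((5,5))),0,1)[0],key=cv2.contourArea);pts=np.array([onz("top",*p[0],z)[:2]*1000 for p in c],np.float32)
    print(nm,cv2.minAreaRect(pts),cv2.fitEllipse(pts))
E
```

```text
top strainer 67 [0.4097 0.336  0.0571] lo [0.404 0.312 0.045] hi [0.432 0.364 0.07 ] [418.1 337.5] [52.2 27.4] 89.1
top blank 63 [0.4701 0.3356 0.0584] lo [0.466 0.311 0.045] hi [0.475 0.365 0.069] [470.  337.9] [54.   8.3] 89.0
top trap 271 [ 0.6106 -0.1236  0.0882] lo [ 0.572 -0.161  0.082] hi [ 0.652 -0.088  0.1  ] [ 611.7 -124.8] [72.7 79.3] 87.1
top collar 628 [ 0.4929 -0.339   0.0266] lo [ 0.449 -0.387  0.015] hi [ 0.539 -0.293  0.056] [ 493.5 -340.7] [90.5 90.4] 42.8
top ears 98 [ 0.493  -0.3402  0.0428] lo [ 0.456 -0.381  0.03 ] hi [ 0.525 -0.303  0.056] [ 490.4 -341.5] [78.6 68.1] 87.9
[[0.525, -0.313, 0.033], [0.523, -0.324, 0.036], [0.522, -0.329, 0.047], [0.52, -0.319, 0.03], [0.518, -0.322, 0.056], [0.519, -0.333, 0.044], [0.516, -0.319, 0.045], [0.516, -0.328, 0.043], [0.514, -0.305, 0.032], [0.513, -0.318, 0.049], [0.512, -0.325, 0.053], [0.51, -0.315, 0.048], [0.51, -0.324, 0.045], [0.507, -0.313, 0.046], [0.506, -0.313, 0.034], [0.503, -0.316, 0.033], [0.499, -0.378, 0.032], [0.484, -0.367, 0.04], [0.482, -0.364, 0.032], [0.481, -0.368, 0.049], [0.478, -0.362, 0.049]
[... 1612 characters left out ...]
.505, -0.31, 0.047], [0.52, -0.322, 0.036], [0.514, -0.315, 0.04], [0.508, -0.313, 0.042], [0.523, -0.323, 0.032], [0.516, -0.316, 0.036], [0.51, -0.312, 0.039], [0.504, -0.308, 0.041], [0.516, -0.316, 0.033], [0.51, -0.31, 0.037], [0.504, -0.31, 0.037], [0.51, -0.313, 0.031]]
rack ((438.81146240234375, 341.3492126464844), (157.40721130371094, 121.06837463378906), 2.9590415954589844) ((430.5172119140625, 346.6630554199219), (126.6025619506836, 180.6427764892578), 109.9032211303711)
collar ((492.4729309082031, -333.9618835449219), (157.46580505371094, 121.61133575439453), 0.21428826451301575) ((504.6036376953125, -325.1708679199219), (123.27922058105469, 176.6641845703125), 66.15107727050781)
```

Near disk plate at about (0.4085, 0.338), trap (0.611,-0.120), collar (0.4925,-0.337) with ears on a 46° line, mat (0.615,0.106). I'm moving to above the strainer now. Tool y must go from 75.6° to 0°.

```bash
python3 -m crank '[0.2,-0.89,-0.34,0,0, 0.4,-0.89,-0.34,0,0, 0.5,-0.89,-0.34,0,0, 0.5,-0.89,-0.34,0,0, 0.5,-0.89,-0.34,0,0, 0.5,-0.89,-0.34,0,0, 0.5,-0.89,-0.34,0,0]' 40
python3 -m crank '[0.5,-0.89,-0.34,0,0, 0.5,-0.89,-0.34,0,0, 0.5,-0.89,-0.34,0,0, 0.5,-0.89,-0.34,0,0, 0.5,-0.89,-0.34,0,0, 0.5,-0.89,-0.34,0,0, 0.5,-0.89,-0.34,0,0]'
python3 -m crank '[0.5,0,0,0.37,1, 0.5,0,0,0.37,1, 0.5,0,0,0.37,1, 0.5,0,0,0.37,1, 0.5,0,0,0.37,1, 0.5,0,0,0.37,1, 0.5,0,0,0.37,1, 0.5,0,0,0.37,1]'
python3 -m crank '[0.5,0,0,0.37,1, 0.5,0,0,0.37,1, 0.5,0,0,0.37,1, 0.5,0,0,0.37,1, 0.5,0,0,0.37,1, 0.5,0,0,0.37,1, 0.5,0,0,0.37,1, 0.5,0,0,0,0.1]'
python3 - <<'E'
from h import *
st()
s=sensors.sense();import scipy.spatial.transform as X
R=X.Rotation.from_rotvec(s["tcp_rot"]).as_matrix();print(R.round(3))
i,d=eyes.get_image("side");cv2.imwrite("pics/s1.png",i);S=cloud("side",d)
for c in((.4085,.338),(.47,.338)):
    Q=S[(abs(S[...,0]-c[0])<.012)&(abs(S[...,1]-c[1])<.04)&(S[...,2]>.03)&(S[...,2]<.066)];print(len(Q),Q.min(0),Q.max(0),np.median(Q,0),np.polyfit(Q[:,1],Q[:,0],1))
E
```

```text
time: 0.68
eef_pos: [0.2737, 0.4353, 0.2417]
tcp_rot: [-0.394, -3.116, 0.001]
contact_force: [-0.1, -0.1, -0.5]
width: 0.499
grasp_force: 0.0
time: 1.27
eef_pos: [0.4097, 0.3388, 0.2417]
tcp_rot: [-0.395, -3.116, 0.001]
contact_force: [-0.0, -0.3, 0.1]
width: 0.502
grasp_force: 0.0
time: 1.93
eef_pos: [0.4087, 0.3396, 0.1672]
tcp_rot: [-1.442, -2.79, 0.002]
contact_force: [-0.6, 0.2, -0.0]
width: 0.501
grasp_force: 0.0
time: 2.6
eef_pos: [0.4075, 0.3388, 0.1007]
tcp_rot: [-2.221, -2.22, 0.009]
contact_force: [-1.1, 0.5, -1.3]
width: 0.501
grasp_force: 0.0
{'time': 2.6, 'eef_pos': [0.4075, 0.3388, 0.1007], 'tcp_rot': [-2.2211, -2.2202, 0.0085], 'contact_force': [-1.1254, 0.4502, -1.2519], 'width': 0.5007, 'grasp_force': 0.0}
[[ 0.     1.    -0.005]
 [ 1.    -0.    -0.003]
 [-0.003 -0.005 -1.   ]]
239 [0.40374454 0.31348882 0.03000826] [0.41983903 0.37119737 0.06417753] [0.41031905 0.34874124 0.04985999] [-0.05680085  0.43024395]
177 [0.46540251 0.31553117 0.03004939] [0.47450623 0.37028082 0.06488942] [0.47071903 0.35372325 0.05484794] [-0.00413702  0.47220516]
```

```bash
python3 -m crank '[0.5,0.05,0.04,0.45,0, 0.5,0,0,0.45,0, 0.5,0,0,0.45,0, 0.5,0,0,0.35,0, 0.7,0,0,0,0, 0.9,0,0,0,0, 1,0,0,0,0, 1,0,0,0,0]' 40
python3 -m crank '[1,0,0,0,0, 1,0,0,0,0, 1,0,0,-0.3,0, 1,0,0,-0.7,0, 1,0,0,-1,0, 1,0,0,-1,0, 1,0,0,0,0]'
python3 - <<'E'
from h import *
i,d=eyes.get_image("side");S=cloud("side",d);cv2.imwrite("pics/s2.png",cv2.resize(i[230:400,230:420],None,fx=3,fy=3))
st()
E
```

```text
time: 3.32
eef_pos: [0.4098, 0.3412, 0.0613]
tcp_rot: [-2.219, -2.222, 0.001]
contact_force: [-1.9, -0.1, -1.2]
width: 0.078
grasp_force: 43.7
time: 3.9
eef_pos: [0.4136, 0.3432, 0.1435]
tcp_rot: [2.218, 2.221, 0.021]
contact_force: [0.3, -0.7, 0.9]
width: 0.076
grasp_force: 43.7
{'time': 3.95, 'eef_pos': [0.4127, 0.3426, 0.141], 'tcp_rot': [2.2183, 2.2211, 0.0158], 'contact_force': [-0.0462, 0.1364, -0.8544], 'width': 0.0757, 'grasp_force': 43.647}
```

View pics/s2.png

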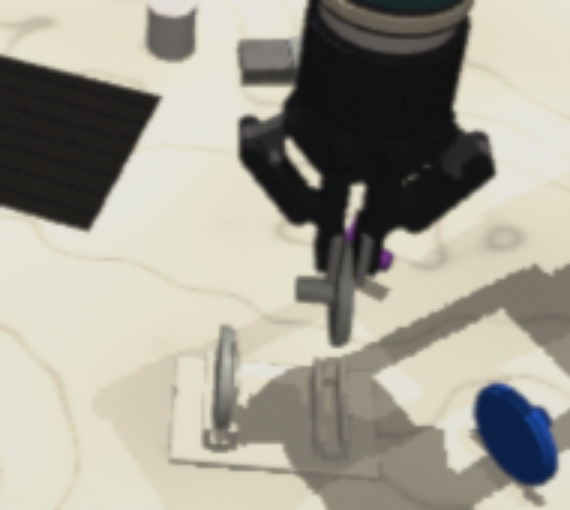

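The strainer is held by its top edge with the knob pointing to +x, and the plain disk is still in the rack. Next I carry it over the mat.

```bash
python3 -m crank '[1,-0.4,0.4,0,0, 1,-0.79,0.74,0,0, 1,-0.79,0.74,0,0, 1,-0.79,0.74,0,0, 1,-0.79,0.74,0,0, 1,-0.79,0.74,0,0, 1,-0.79,0.74,0,0, 1,-0.79,0.74,0,0]'
python3 -m crank '[1,-0.79,0.74,0,0, 1,-0.79,0.74,0,0, 1,-0.79,0.74,0,0, 1,-0.79,0.74,0,0, 1,-0.4,0.34,0,0, 1,0,0,0.6,0, 1,0,0,0.6,0, 1,0,0,0.6,0]'
python3 -m crank '[1,0,0,0.6,0, 1,0,0,0.4,0, 1,0,0,0,0, 1,0,0,0,0, 1,0,0,0.1,0, 1,0,0,0,0]'
python3 -c "
from h import *
st()"
```

```text
time: 4.62
eef_pos: [0.5503, 0.1917, 0.1352]
tcp_rot: [-2.22, -2.223, 0.001]
contact_force: [-0.4, 0.2, -0.7]
width: 0.08
grasp_force: 43.6
time: 5.28
eef_pos: [0.6323, 0.104, 0.0901]
tcp_rot: [-2.22, -2.222, -0.0]
contact_force: [-0.3, -0.7, -0.4]
width: 0.076
grasp_force: 43.6
time: 5.78
eef_pos: [0.633, 0.1043, 0.0646]
tcp_rot: [2.219, 2.222, 0.002]
contact_force: [-1.2, -0.2, -1.4]
width: 0.081
grasp_force: 43.6
{'time': 5.7833, 'eef_pos': [0.633, 0.1043, 0.0646], 'tcp_rot': [2.219, 2.2222, 0.0024], 'contact_force': [-1.1818, -0.2395, -1.389], 'width': 0.0805, 'grasp_force': 43.6249}
```

```bash
python3 -m crank '[1,0,0,0.14,0, 1,0,0,0.06,0, 1,0,0,0,0, 1,0,0,0,0]'
python3 -m crank '[1,0,0,0.06,0, 1,0,0,0,0, 1,0,0,0,0]'
python3 -m crank '[1,0,0,0.04,0, 1,0,0,0,0, 1,0,0,0,0]'
```

```text
time: 6.12
eef_pos: [0.6323, 0.1041, 0.0586]
tcp_rot: [-2.22, -2.223, 0.0]
contact_force: [0.8, 0.3, -1.0]
width: 0.08
grasp_force: 43.6
time: 6.37
eef_pos: [0.6326, 0.1041, 0.0573]
tcp_rot: [2.22, 2.223, 0.001]
contact_force: [0.5, -0.3, 0.1]
width: 0.08
grasp_force: 43.6
time: 6.62
eef_pos: [0.6328, 0.1041, 0.0571]
tcp_rot: [2.219, 2.222, 0.002]
contact_force: [-1.7, 0.1, 5.2]
width: 0.079
grasp_force: 44.4
```

```bash
python3 -m crank '[0.87,0,-0.25,0.02,0, 0.74,0,-0.3,0.06,0, 0.61,0,-0.3,0.06,0, 0.48,0,-0.3,0.06,0, 0.35,0,-0.3,0.06,0, 0.22,0,-0.3,0.06,0, 0.1,0,-0.3,0.06,0, 0,0,-0.3,0.06,0]'
python3 - <<'E'
from h import *
i,d=eyes.get_image("side");cv2.imwrite("pics/s3.png",cv2.resize(i[180:330,160:350],None,fx=3,fy=3))
st()
E
```

```text
time: 7.28
eef_pos: [0.5723, 0.104, 0.0444]
tcp_rot: [-2.219, -2.222, 0.001]
contact_force: [0.1, 0.9, 0.0]
width: 0.989
grasp_force: 0.0
{'time': 7.3333, 'eef_pos': [0.5709, 0.1041, 0.044], 'tcp_rot': [-2.2182, -2.2215, 0.0038], 'contact_force': [-1.7719, -0.0908, -0.6708], 'width': 0.9972, 'grasp_force': 0.0}
```

View pics/s3.png

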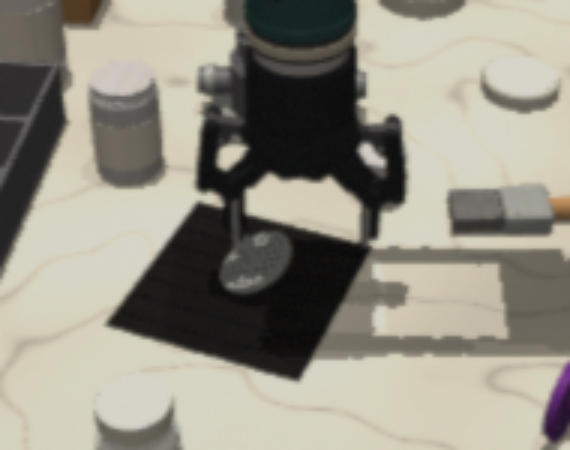

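The disk at (255,262) in the crop is leaning and may still be in motion, and I see no knob. I'll let it settle and look again from both cameras.

```bash
python3 -m crank '[0,0,0,0,0, 0,0,0,0,0, 0,0,0,0,0]'
python3 - <<'E'
from h import *
i,d=eyes.get_image("side");j,e=eyes.get_image("top")
S=cloud("side",d);m=(abs(S[...,1]-.105)<.05)&(abs(S[...,0]-.6)<.05)&(S[...,2]>.006)&(S[...,2]<.07)
Q=S[m];print(len(Q),Q.min(0),Q.max(0))
a=cv2.resize(i[210:290,200:300],(400,320),interpolation=cv2.INTER_CUBIC);b=cv2.resize(j[155:235,186:286],(400,320),interpolation=cv2.INTER_CUBIC)
cv2.imwrite("pics/s4.png",np.hstack([a,b]))
E
```

```text
time: 7.58
eef_pos: [0.5741, 0.104, 0.0453]
tcp_rot: [2.22, 2.222, 0.001]
contact_force: [0.5, -0.3, 0.7]
width: 0.997
grasp_force: 0.0
433 [0.57064664 0.07437631 0.00601139] [0.62903301 0.13385102 0.06997004]
```

View pics/s4.png

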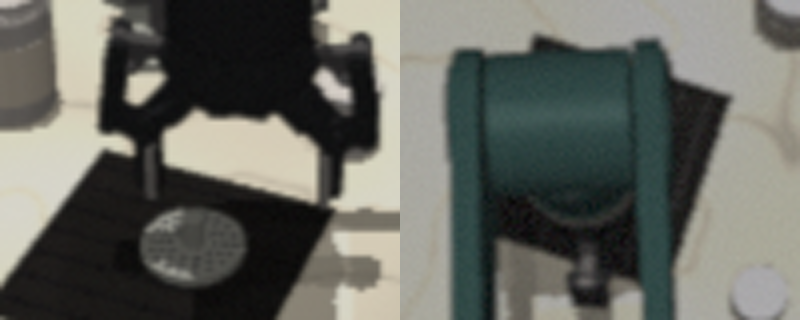

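The disk now lies flat on the mat at side px (248,272). A faint disk-like knob shows at its middle, so I'll check that with depth.

```bash
python3 - <<'E'
from h import *
i,d=eyes.get_image("side");S=cloud("side",d)
m=(abs(S[...,1]-.105)<.045)&(abs(S[...,0]-.6)<.04)&(S[...,2]<.04)
Z=S[m]
for a,b in((.006,.013),(.015,.02),(.02,.04)):
    Q=Z[(Z[:,2]>a)&(Z[:,2]<b)];print(a,len(Q),len(Q) and (Q.min(0).round(4),Q.max(0).round(4),np.median(Q,0).round(4)))
hs=i.max(2);k=np.zeros((420,560),np.uint8);k[255:290,230:266]=(hs[255:290,230:266]>60)
c=max(cv2.findContours(k,0,1)[0],key=cv2.contourArea);p=np.array([onz("side",*q[0],.010)[:2]*1000 for q in c],np.float32);print(cv2.fitEllipse(cv2.convexHull(p)))
E
```

```text
0.006 323 (array([0.5707, 0.074 , 0.006 ]), array([0.6277, 0.1336, 0.013 ]), array([0.5971, 0.1095, 0.009 ]))
0.015 12 (array([0.5931, 0.1062, 0.0154]), array([0.6043, 0.1105, 0.0198]), array([0.5983, 0.1096, 0.0178]))
0.02 36 (array([0.5929, 0.0978, 0.0221]), array([0.6048, 0.1132, 0.0312]), array([0.599 , 0.1074, 0.0281]))
((598.7671508789062, 106.32611846923828), (56.668113708496094, 62.28325653076172), 11.566728591918945)
```

Knob is up at about (0.599, 0.105). I'll centre on it, descend and grip it.

```bash
python3 -m crank '[0.1,0.02,0.5,0,0, 0.3,0.02,0.5,0,0, 0.5,0,0,0,0, 0.6,0,0,0.3,0, 0.6,0,0,0.3,0, 0.6,0,0,0.1,0, 0.6,0,0,0,0]' 40
python3 -m crank '[0.8,0,0,0,0, 1,0,0,0,0, 1,0,0,0,0, 1,0,0,0,0, 1,0,0,0,0]'
```

```text
time: 8.32
eef_pos: [0.5968, 0.105, 0.0255]
tcp_rot: [-2.218, -2.221, 0.005]
contact_force: [-0.4, -0.4, 0.1]
width: 0.402
grasp_force: 0.0
time: 8.73
eef_pos: [0.5987, 0.1051, 0.0278]
tcp_rot: [2.22, 2.223, 0.001]
contact_force: [-0.3, 0.0, -0.1]
width: 0.136
grasp_force: 39.0
```

```bash
python3 -m crank '[1,0,0,-0.4,0, 1,0,0,-0.9,0, 1,0,0,-0.9,0, 1,0,0,-0.9,0, 1,0,0,-0.9,0, 1,0,0,-0.9,0, 1,-0.4,0,0,0, 1,-0.8,0.05,0,0]'
python3 -m crank '[1,-0.9,0.05,0,0, 1,-0.9,0.05,0,0, 1,-0.9,0.05,0,0, 1,-0.9,0.05,0,0, 1,-0.8,0.05,0,0, 1,-0.8,0.05,0,0, 1,-0.4,0,0,0, 1,0,0,0,0]'
python3 -m crank '[1,-0.9,0.1,0,0, 1,-0.9,0.05,0,0, 1,-0.4,0,0,0, 1,0,0,0,0, 1,0,0,0,0]'
python3 - <<'E'
from h import *
st()
i,d=eyes.get_image("side");S=cloud("side",d);cv2.imwrite("pics/s5.png",cv2.resize(i[120:240,180:330],None,fx=4,fy=4,interpolation=cv2.INTER_CUBIC))
p=sensors.sense()["eef_pos"]
m=(np.hypot(S[...,0]-p[0],S[...,1]-p[1])<.04)
for a,b in((p[2]-.030,p[2]-.012),(.08,.095)):
    Q=S[m&(S[...,2]>a)&(S[...,2]<b)];print(len(Q),Q.min(0).round(4),Q.max(0).round(4),np.median(Q,0).round(4))
E
```

```text
time: 9.4
eef_pos: [0.601, 0.0764, 0.1532]
tcp_rot: [2.214, 2.224, 0.008]
contact_force: [-0.6, 0.2, -1.2]
width: 0.138
grasp_force: 39.0
time: 10.07
eef_pos: [0.6072, -0.0673, 0.1496]
tcp_rot: [-2.224, -2.219, 0.002]
contact_force: [-0.1, 0.5, -1.0]
width: 0.14
grasp_force: 39.0
time: 10.48
eef_pos: [0.6112, -0.119, 0.1498]
tcp_rot: [-2.219, -2.222, -0.001]
contact_force: [-0.5, 0.3, -0.7]
width: 0.14
grasp_force: 39.0
{'time': 10.4833, 'eef_pos': [0.6112, -0.119, 0.1498], 'tcp_rot': [-2.2193, -2.2216, -0.0012], 'contact_force': [-0.5405, 0.3141, -0.6821], 'width': 0.1402, 'grasp_force': 39.0355}
199 [ 0.5821 -0.1396  0.1224] [ 0.6388 -0.0899  0.1372] [ 0.6076 -0.1095  0.1309]
262 [ 0.5722 -0.155   0.08  ] [ 0.6494 -0.0833  0.0913] [ 0.6095 -0.1115  0.0856]
```

View pics/s5.png

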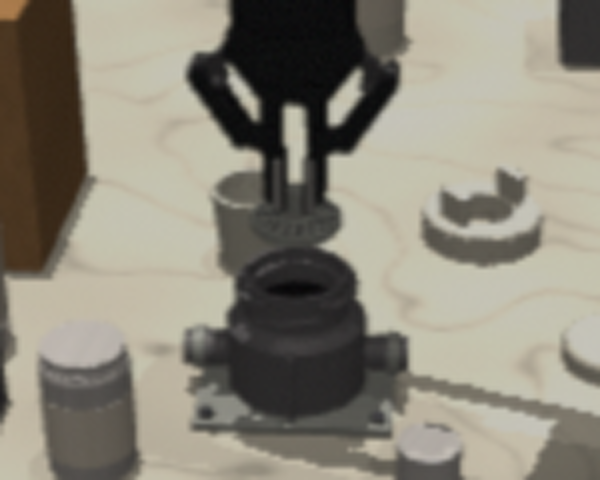

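The disk hangs level above the mouth; x agrees within 0.5 mm. I'll fit the rim circle from the unobstructed first picture for y.

```bash
python3 - <<'E'
from h import *
from scipy.optimize import least_squares as L
def fit(Q,r0,b):
    f=lambda c:np.maximum(abs(np.hypot(Q[:,0]-c[0],Q[:,1]-c[1])-r0)-b,0)
    return L(f,Q.mean(0)[:2]).x.round(4), L(lambda c:np.hypot(Q[:,0]-c[0],Q[:,1]-c[1])-r0,Q.mean(0)[:2],loss="soft_l1",f_scale=.001).x.round(4)
for n in("side","top"):
    S=cloud(n,np.load(f"pics/{n}0.npy"));Q=S[(np.hypot(S[...,0]-.611,S[...,1]+.122)<.037)&(S[...,2]>.0865)&(S[...,2]<.097)]
    print(n,len(Q),np.median(Q[:,2]),fit(Q,.033,.002))
    # dark mouth in picture
    i=cv2.imread(f"pics/{n}0.png").max(2);u,v=map(int,pix(n,np.array([.611,-.122,.09])))
    k=np.zeros((420,560),np.uint8);w=20;k[v-w:v+w,u-w:u+w]=i[v-w:v+w,u-w:u+w]<(38)
    c=max(cv2.findContours(k,0,1)[0],key=cv2.contourArea);p=np.array([onz(n,*q[0],.09)[:2]*1000 for q in c],np.float32);print("dark",len(c),cv2.minEnclosingCircle(p))
i,d=eyes.get_image("side");S=cloud("side",d)
Q=S[(np.hypot(S[...,0]-.611,S[...,1]+.12)<.04)&(S[...,2]>.122)&(S[...,2]<.134)];h=cv2.convexHull(Q[:,:2].astype(np.float32))[:,0]
h=h[h[:,1]>-.119];print("disk",fit(h,.029,0))
E
```

```text
side 108 0.08846373730772628 (array([ 0.611 , -0.1209]), array([ 0.6109, -0.1202]))
dark 34 ((609.5526733398438, -108.0761489868164), 20.59300422668457)
top 150 0.09032820117933993 (array([ 0.6106, -0.1227]), array([ 0.6109, -0.1226]))
dark 4 ((560.6126708984375, -104.10993957519531), 3.000983715057373)
disk (array([ 0.6097, -0.1182]), array([ 0.6097, -0.1182]))
```

```bash
python3 -m crank '[1,-0.07,0.03,0.3,0, 1,0,0,0.4,0, 1,0,0,0.4,0, 1,0,0,0.2,0, 1,0,0,0.1,0, 1,0,0,0,0, 1,0,0,0,0]'
python3 -m crank '[1,0,0,0.1,0, 1,0,0,0.05,0, 1,0,0,0,0, 1,0,0,0,0]'
```

```text
time: 11.17
eef_pos: [0.6121, -0.1216, 0.1148]
tcp_rot: [-2.22, -2.223, 0.0]
contact_force: [-0.3, 0.0, -0.6]
width: 0.137
grasp_force: 39.0
time: 11.5
eef_pos: [0.6122, -0.1217, 0.1114]
tcp_rot: [2.22, 2.223, 0.0]
contact_force: [0.5, 0.4, -1.0]
width: 0.135
grasp_force: 39.0
```

```bash
python3 -m crank '[1,0,0,0.08,0, 1,0,0,0.06,0, 1,0,0,0,0, 1,0,0,0,0]'
python3 -m crank '[1,0,0,0.04,0, 1,0,0,0.04,0, 1,0,0,0,0, 1,0,0,0,0]'
```

```text
time: 11.83
eef_pos: [0.612, -0.1216, 0.1076]
tcp_rot: [-2.22, -2.223, 0.0]
contact_force: [0.3, 0.2, -1.0]
width: 0.136
grasp_force: 39.0
time: 12.17
eef_pos: [0.6123, -0.1217, 0.1066]
tcp_rot: [2.219, 2.222, 0.001]
contact_force: [-0.8, -0.2, 3.0]
width: 0.135
grasp_force: 39.4
```

```bash
python3 -m crank '[0.8,0,0,0,0, 0.6,0,0,0,0, 0.6,0,0,-0.2,0, 0.6,0,0,-0.8,0, 0.5,0,0,-1,0, 0.3,0,0,-1,0, 0.1,0,0,-1,0, 0,0,0,-0.6,0]'
python3 -m crank '[0,0,0,0,-1, 0,0,0,0,-1, 0,0,0,0,-1, 0,0,0,0,-1, 0,0,0,0,-1, 0,0,0,0,-1, 0,0,0,0,-1, 0,0,0,0,-1]'
python3 -m crank '[0,0,0,0,-1, 0,0,0,0,-0.2, 0,0,0,0,0]'
python3 - <<'E'
from h import *
st()
i,d=eyes.get_image("side");S=cloud("side",d)
m=np.hypot(S[...,0]-.611,S[...,1]+.1205)<.028
for a,b in((.07,.0835),(.0835,.092),(.1,.113)):
    Q=S[m&(S[...,2]>a)&(S[...,2]<b)];print(a,len(Q),len(Q) and (Q.min(0).round(4),Q.max(0).round(4),np.median(Q,0).round(4)))
s=sensors.sense();from scipy.spatial.transform import Rotation as X
R=X.from_rotvec(s["tcp_rot"]).as_matrix();dl=R.T@(np.array([.4925,-.337,s["eef_pos"][2]])-s["eef_pos"]);print("y ang",np.degrees(np.arctan2(R[1,1],R[0,1])),"units",dl/.025,s["q"])
E
```

```text
time: 12.83
eef_pos: [0.6131, -0.1219, 0.2245]
tcp_rot: [2.217, 2.22, 0.004]
contact_force: [1.1, 0.4, 0.4]
width: 0.898
grasp_force: 0.0
time: 13.5
eef_pos: [0.6122, -0.1217, 0.2209]
tcp_rot: [-1.32, -2.851, -0.0]
contact_force: [0.3, -1.1, -0.9]
width: 1.0
grasp_force: 0.0
time: 13.75
eef_pos: [0.6122, -0.1217, 0.2208]
tcp_rot: [-1.177, -2.913, -0.0]
contact_force: [-0.8, -0.8, -0.2]
width: 0.999
grasp_force: 0.0
{'time': 13.75, 'eef_pos': [0.6122, -0.1217, 0.2208], 'tcp_rot': [-1.1769, -2.9128, -0.0002], 'contact_force': [-0.8033, -0.7728, -0.2359], 'width': 0.9988, 'grasp_force': 0.0}
0.07 0 0
0.0835 169 (array([ 0.5833, -0.1473,  0.0849]), array([ 0.6374, -0.0939,  0.0919]), array([ 0.6084, -0.1177,  0.088 ]))
0.1 25 (array([ 0.6059, -0.1299,  0.1001]), array([ 0.6161, -0.1142,  0.1095]), array([ 0.6107, -0.1178,  0.1066]))
y ang 45.96920788805074 units [-2.54472845e+00 -9.51932140e+00 -1.18525984e-03] [-2.87085470e-01  2.57651284e-01  1.21683948e+00  1.28458587e-04
  1.66712245e+00 -1.08938715e+00]
```

Strainer is seated (disk face ≈0.088, knob top ≈0.109). Moving to the collar.

```bash
python3 -m crank '[0,-0.12,-0.45,0,0, 0,-0.23,-0.865,0,0, 0,-0.23,-0.865,0,0, 0,-0.23,-0.865,0,0, 0,-0.23,-0.865,0,0, 0,-0.23,-0.865,0,0, 0,-0.23,-0.865,0,0, 0,-0.23,-0.865,0,0]'
python3 -m crank '[0,-0.23,-0.865,0,0, 0,-0.23,-0.865,0,0, 0,-0.23,-0.865,0,0, 0,-0.12,-0.42,0,0, 0,0,0,0.9,0, 0,0,0,0.9,0, 0,0,0,0.9,0, 0,0,0,0.9,0]'
python3 -m crank '[0,0,0,0.9,0, 0,0,0,0.9,0, 0,0,0,0.6,0, 0,0,0,0.2,0, 0,0,0,0,0, 0,0,0,0,0]'
python3 - <<'E'
from h import *
st()
i,d=eyes.get_image("side");cv2.imwrite("pics/s6.png",cv2.resize(i[110:210,230:370],None,fx=4,fy=4,interpolation=cv2.INTER_CUBIC))
E
```

```text
time: 14.47
eef_pos: [0.5292, -0.2704, 0.2209]
tcp_rot: [-1.177, -2.913, 0.001]
contact_force: [0.1, -0.4, -0.3]
width: 1.001
grasp_force: 0.0
time: 15.13
eef_pos: [0.4926, -0.3373, 0.1301]
tcp_rot: [1.176, 2.912, 0.0]
contact_force: [-0.4, 0.1, -0.8]
width: 0.999
grasp_force: 0.0
time: 15.63
eef_pos: [0.4931, -0.3374, 0.0665]
tcp_rot: [1.175, 2.913, -0.0]
contact_force: [1.0, -0.4, 0.7]
width: 0.999
grasp_force: 0.0
{'time': 15.6333, 'eef_pos': [0.4931, -0.3374, 0.0665], 'tcp_rot': [1.1751, 2.9126, -0.0002], 'contact_force': [1.0085, -0.3623, 0.7087], 'width': 0.9991, 'grasp_force': 0.0}
```

View pics/s6.png

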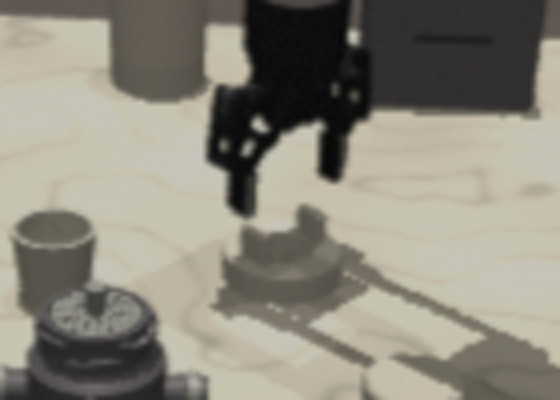

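The fingers at (240,190) and (333,150) in the crop straddle both ears at (258,240) and (312,222). The strainer sits knob-up in the trap at (97,305). I'll descend and close.

```bash
python3 -m crank '[0,0,0,0.4,0, 0,0,0,0.4,0, 0,0,0,0.3,0, 0,0,0,0.1,0, 0.1,0,0,0,0, 0.2,0,0,0,0, 0.4,0,0,0,0, 0.4,0,0,0,0]' 50
python3 -m crank '[0.5,0,0,0,0, 0.5,0,0,0,0, 0.5,0,0,0,0]' 50
```

```text
time: 16.35
eef_pos: [0.4932, -0.3375, 0.0364]
tcp_rot: [1.175, 2.912, -0.0]
contact_force: [0.3, 0.9, -2.0]
width: 0.758
grasp_force: 55.1
time: 16.6
eef_pos: [0.4931, -0.3374, 0.0362]
tcp_rot: [1.175, 2.913, -0.0]
contact_force: [-0.0, 0.3, 2.5]
width: 0.759
grasp_force: 55.4
```

```bash
python3 -m crank '[0.5,0,0,-0.3,0, 0.5,0,0,-0.8,0, 0.5,0,0,-0.8,-0.8, 0.5,0,0,-0.8,-0.8, 0.5,0,0,-0.8,-0.8, 0.5,0,0,-0.8,-0.8, 0.5,0,0,-0.8,-0.8, 0.5,0,0,-0.7,-0.8]'
python3 -m crank '[0.5,0,0,0,-0.8, 0.5,0,0,0,-0.8, 0.5,0,0,0,-0.8, 0.5,0,0,0,-0.8, 0.5,0,0,0,-0.8, 0.5,0,0,0,-0.2, 0.5,0,0,0,0]'
python3 - <<'E'
from h import *
st()
s=sensors.sense();from scipy.spatial.transform import Rotation as X
R=X.from_rotvec(s["tcp_rot"]).as_matrix();dl=R.T@(np.array([.6119,-.1215,s["eef_pos"][2]])-s["eef_pos"]);print("y ang",np.degrees(np.arctan2(R[1,1],R[0,1])),"units",dl/.025,s["q"])
E
```

```text
time: 17.27
eef_pos: [0.4927, -0.337, 0.1823]
tcp_rot: [0.538, 3.095, -0.0]
contact_force: [0.3, 0.4, 0.2]
width: 0.76
grasp_force: 55.5
time: 17.85
eef_pos: [0.4926, -0.337, 0.1807]
tcp_rot: [0.028, -3.141, -0.001]
contact_force: [0.4, -0.3, -1.2]
width: 0.761
grasp_force: 55.5
{'time': 17.85, 'eef_pos': [0.4926, -0.337, 0.1807], 'tcp_rot': [0.0281, -3.1411, -0.0008], 'contact_force': [0.442, -0.3028, -1.2013], 'width': 0.7609, 'grasp_force': 55.5373}
y ang 91.02405007192408 units [-4.92588663e+00  8.53225348e+00  2.48272321e-03] [-6.95020410e-01  2.10504625e-01  1.35321354e+00  1.36174934e-04
  1.57850293e+00 -2.28368887e+00]
```

```bash
python3 -m crank '[0.5,-0.22,0.39,0,0, 0.5,-0.45,0.775,0,0, 0.5,-0.45,0.775,0,0, 0.5,-0.45,0.775,0,0, 0.5,-0.45,0.775,0,0, 0.5,-0.45,0.775,0,0, 0.5,-0.45,0.775,0,0, 0.5,-0.45,0.775,0,0]'
python3 -m crank '[0.5,-0.45,0.775,0,0, 0.5,-0.45,0.775,0,0, 0.5,-0.45,0.775,0,0, 0.5,-0.2,0.39,0,0, 0.5,0,0,0,0, 0.5,0,0,0,0]'
python3 - <<'E'
from h import *
from scipy.optimize import least_squares as L
st()
i,d=eyes.get_image("side");S=cloud("side",d);z=sensors.sense()["eef_pos"][2]-.0362
cv2.imwrite("pics/s7.png",cv2.resize(i[100:240,180:330],None,fx=4,fy=4,interpolation=cv2.INTER_CUBIC))
Q=S[(np.hypot(S[...,0]-.612,S[...,1]+.12)<.055)&(S[...,2]>z+.002)&(S[...,2]<z+.02)];print(len(Q),Q.min(0),Q.max(0))
o=Q[Q[:,1]>-.105];print(L(lambda c:np.hypot(o[:,0]-c[0],o[:,1]-c[1])-.0465,[.612,-.12],loss="soft_l1",f_scale=.001).x)
S0=cloud("side",np.load("pics/side0.npy"));Q=S0[(np.hypot(S0[...,0]-.612,S0[...,1]+.12)<.055)&(S0[...,2]>.025)&(S0[...,2]<.05)]
o=Q[(Q[:,1]>-.105)&(abs(Q[:,0]-.611)<.04)];print("body",len(o),L(lambda c:np.hypot(o[:,0]-c[0],o[:,1]-c[1])-.046,[.612,-.12],loss="soft_l1",f_scale=.001).x)
E
```

```text
time: 18.52
eef_pos: [0.5749, -0.1882, 0.1808]
tcp_rot: [-0.028, 3.141, 0.001]
contact_force: [0.4, -0.5, -1.2]
width: 0.761
grasp_force: 55.6
time: 19.02
eef_pos: [0.6116, -0.1213, 0.1807]
tcp_rot: [0.031, -3.141, 0.001]
contact_force: [0.1, -1.1, -1.8]
width: 0.76
grasp_force: 55.4
{'time': 19.0167, 'eef_pos': [0.6116, -0.1213, 0.1807], 'tcp_rot': [0.0307, -3.1408, 0.001], 'contact_force': [0.1267, -1.1055, -1.8012], 'width': 0.7597, 'grasp_force': 55.3998}
275 [ 0.56778243 -0.16387447  0.1465892 ] [ 0.65972022 -0.07091992  0.16452259]
[ 0.61349428 -0.12192392]
body 234 [ 0.61111617 -0.12139964]
```

View pics/s7.png

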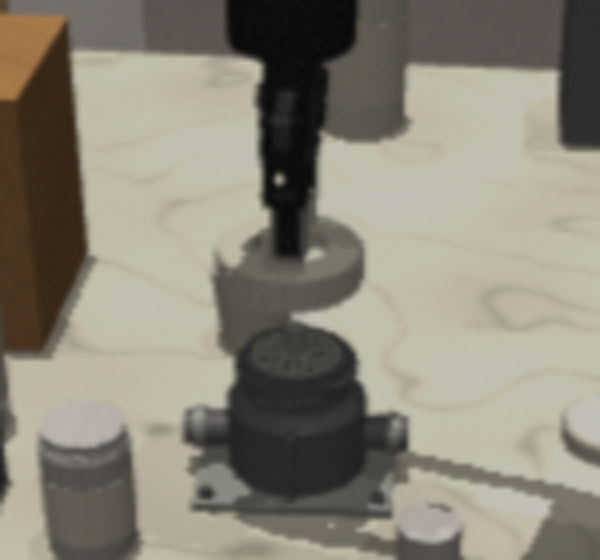

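The collar is level over the trap, with the rib at (291,465) under the ear. It sits about 2.4 mm too far in +x, so I'll correct that and descend.

```bash
python3 -m crank '[0.5,0.1,0.02,0.3,0, 0.5,0,0,0.6,0, 0.5,0,0,0.6,0, 0.5,0,0,0.4,0, 0.5,0,0,0.2,0, 0.5,0,0,0,0, 0.5,0,0,0,0]'
python3 -m crank '[0.5,0,0,0.1,0, 0.5,0,0,0.1,0, 0.5,0,0,0,0, 0.5,0,0,0,0]'
python3 -m crank '[0.5,0,0,0.08,0, 0.5,0,0,0,0, 0.5,0,0,0,0]'
```

```text
time: 19.65
eef_pos: [0.6091, -0.1217, 0.1283]
tcp_rot: [0.028, -3.141, -0.0]
contact_force: [0.4, -1.1, -1.4]
width: 0.765
grasp_force: 55.5
time: 19.98
eef_pos: [0.6094, -0.1211, 0.1235]
tcp_rot: [-0.03, 3.141, -0.0]
contact_force: [0.3, -0.3, -1.5]
width: 0.758
grasp_force: 55.5
time: 20.23
eef_pos: [0.6092, -0.1211, 0.1212]
tcp_rot: [0.03, -3.141, -0.0]
contact_force: [0.8, -0.1, -2.0]
width: 0.76
grasp_force: 55.5
```

Entering freely; continuing down to about 0.112.

```bash
python3 -m crank '[0.5,0,0,0.08,0, 0.5,0,0,0.08,0, 0.5,0,0,0,0, 0.5,0,0,0,0]'
python3 -m crank '[0.5,0,0,0.08,0, 0.5,0,0,0.06,0, 0.5,0,0,0,0, 0.5,0,0,0,0]'
python3 -m crank '[0.5,0,0,0.06,0, 0.5,0,0,0.04,0, 0.5,0,0,0,0, 0.5,0,0,0,0]'
```

```text
time: 20.57
eef_pos: [0.6091, -0.1211, 0.1169]
tcp_rot: [0.029, -3.141, -0.0]
contact_force: [-0.9, 0.0, -1.6]
width: 0.759
grasp_force: 55.5
time: 20.9
eef_pos: [0.6091, -0.1211, 0.1135]
tcp_rot: [0.029, -3.141, -0.0]
contact_force: [1.2, -0.4, -1.2]
width: 0.762
grasp_force: 55.5
time: 21.23
eef_pos: [0.6095, -0.1212, 0.1117]
tcp_rot: [-0.029, 3.141, -0.0]
contact_force: [-0.7, 0.2, 0.0]
width: 0.762
grasp_force: 55.7
```

```bash
python3 -m crank '[0.5,0,0,0.04,0, 0.5,0,0,0,0, 0.5,0,0,0.01,0.5, 0.5,0,0,0.01,0.5, 0.5,0,0,0.01,0.5, 0.5,0,0,0.01,0.5]' 70
python3 -m crank '[0.5,0,0,0.01,0.6, 0.5,0,0,0.01,0.6, 0.5,0,0,0.01,0.6, 0.5,0,0,0.01,0.6, 0.5,0,0,0,0]'
python3 -c "
from h import *
st();print(sensors.sense()['wrist_torque'])"
```

```text
time: 21.73
eef_pos: [0.61, -0.1216, 0.1108]
tcp_rot: [0.247, 3.129, -0.002]
contact_force: [-1.2, 0.2, 4.0]
width: 0.755
grasp_force: 77.2
time: 22.15
eef_pos: [0.6097, -0.1214, 0.1096]
tcp_rot: [0.572, 3.087, -0.0]
contact_force: [-1.2, -0.3, 4.8]
width: 0.752
grasp_force: 77.5
{'time': 22.15, 'eef_pos': [0.6097, -0.1214, 0.1096], 'tcp_rot': [0.5721, 3.0871, -0.0004], 'contact_force': [-1.2331, -0.2612, 4.8079], 'width': 0.7515, 'grasp_force': 77.5077}
[-0.06138081  0.21180618 -0.17492309]
```

Threading well (22° turned, sinking). Continuing.

```bash
python3 -m crank '[0.5,0,0,0.011,0.6, 0.5,0,0,0.011,0.6, 0.5,0,0,0.011,0.6, 0.5,0,0,0.011,0.6, 0.5,0,0,0.011,0.6, 0.5,0,0,0.011,0.6, 0.5,0,0,0,0]'
python3 -m crank '[0.5,0,0,0.01,0.6, 0.5,0,0,0.01,0.6, 0.5,0,0,0.01,0.6, 0.5,0,0,0.01,0.6, 0.5,0,0,0.01,0.3, 0.5,0,0,0,0]'
python3 -c "
from h import *
st();print(sensors.sense()['wrist_torque'])"
```

```text
time: 22.73
eef_pos: [0.6099, -0.1213, 0.1084]
tcp_rot: [1.046, 2.96, 0.0]
contact_force: [-1.7, 1.2, 5.8]
width: 0.753
grasp_force: 77.7
time: 23.23
eef_pos: [0.6104, -0.1213, 0.1084]
tcp_rot: [1.384, 2.816, 0.001]
contact_force: [-2.6, 0.8, 10.1]
width: 0.748
grasp_force: 78.1
{'time': 23.2333, 'eef_pos': [0.6104, -0.1213, 0.1084], 'tcp_rot': [1.3845, 2.8155, 0.0013], 'contact_force': [-2.5818, 0.7912, 10.0547], 'width': 0.7485, 'grasp_force': 78.0669}
[-0.02462843  0.48413303 -0.09622779]
```

```bash
python3 -m crank '[0.5,0,0,0,0.5, 0.5,0,0,0,0.5, 0.5,0,0,0,0.4, 0.5,0,0,0,0]'
python3 -c "
from h import *
print(sensors.sense()['wrist_torque'])"
python3 -m crank '[0.5,0,0,0,0.4, 0.5,0,0,0,0.4, 0.5,0,0,0,0]'
python3 -c "
from h import *
print(sensors.sense()['wrist_torque'])"
```

```text
time: 23.57
eef_pos: [0.6101, -0.1194, 0.1084]
tcp_rot: [1.546, 2.733, 0.004]
contact_force: [-2.2, 4.4, 11.4]
width: 0.751
grasp_force: 76.8
[0.55143308 0.70985276 1.65464628]
time: 23.82
eef_pos: [0.6104, -0.1188, 0.1084]
tcp_rot: [1.64, 2.678, 0.006]
contact_force: [-0.8, 4.7, 10.8]
width: 0.759
grasp_force: 78.6
[0.89789226 0.46750212 1.66285985]
```

The stop is met: torque jumped to 1.65 N·m at about 60° and stays flat, z = 0.1084. I'll release, retreat and verify.

```bash
python3 -m crank '[0.3,0,0,0,-0.2, 0,0,0,0,0, 0,0,0,0,0, 0,0,0,-0.3,0, 0,0,0,-0.8,0, 0,0,0,-1,0, 0,0,0,-1,0, 0,0,0,-1,0]'
python3 -m crank '[0,0.7,-0.7,-0.6,0, 0,0.7,-0.7,0,0, 0,0.7,-0.7,0,0, 0,0.7,-0.7,0,0, 0,0.7,-0.7,0,0, 0,0.7,-0.7,0,0, 0,0.7,-0.7,0,0, 0,0,0,0,0]'
python3 - <<'E'
from h import *
st()
i,d=eyes.get_image("side");j,e=eyes.get_image("top");S=cloud("side",d);T=cloud("top",e)
for P in(S,T):
    m=np.hypot(P[...,0]-.611,P[...,1]+.1213)
    L=P[(m<.044)&(m>.036)&(P[...,2]>.08)&(P[...,2]<.1)];print("lip",len(L),np.median(L[:,2]),np.polyfit(L[:,0],L[:,2],1)[0])
    E_=P[(m<.046)&(P[...,2]>.102)];c=cv2.minAreaRect((E_[:,:2]*1000).astype(np.float32));print("ears",c,E_[:,2].max())
a=cv2.resize(i[140:240,200:310],(440,400),interpolation=cv2.INTER_CUBIC);b=cv2.resize(j[155:245,267:367],(360,400),interpolation=cv2.INTER_CUBIC)
cv2.imwrite("pics/s8.png",np.hstack([a,b]))
E
```

```text
time: 24.48
eef_pos: [0.6089, -0.1215, 0.2084]
tcp_rot: [-1.628, -2.685, 0.001]
contact_force: [0.6, -0.2, -0.5]
width: 0.998
grasp_force: 0.0
time: 25.15
eef_pos: [0.4406, -0.0683, 0.2229]
tcp_rot: [-1.627, -2.685, 0.001]
contact_force: [0.4, 0.2, 0.5]
width: 0.999
grasp_force: 0.0
{'time': 25.15, 'eef_pos': [0.4406, -0.0683, 0.2229], 'tcp_rot': [-1.6266, -2.6853, 0.0007], 'contact_force': [0.3621, 0.2031, 0.4574], 'width': 0.9993, 'grasp_force': 0.0}
lip 146 0.09376730912465392 -0.006566457945511129
ears ((610.8333129882812, -119.79179382324219), (66.1262435913086, 27.9781436920166), 31.359403610229492) 0.12114502491421464
lip 250 0.09527426845126352 -0.00014145072377985787
ears ((611.0777587890625, -127.52987670898438), (79.66179656982422, 61.243896484375), 5.9531426429748535) 0.1256990646910383
```

View pics/s8.png

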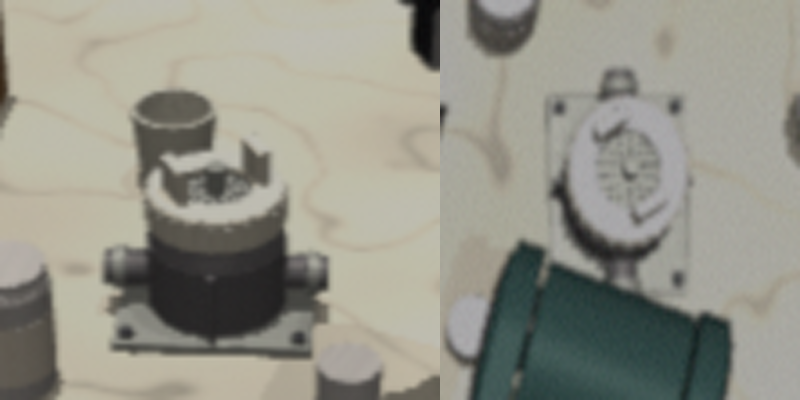

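The collar sits level on the trap (side px ~(254,190)) with its lip at about 0.095 m, which is flush. The ears have turned about 60° to 31°, and the strainer knob shows through the hole.

```bash
python3 -c "
from cell import r
print(r.sign_off())"
```

```text
the job is handed in; nothing more can be done
None
```

The job is handed in at about 25 s: the strainer was laid on the mat and let go, then seated knob-up in the trap, and the collar was turned about 60° to its stop, flush on the rim; the plain disk was not touched.

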